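# Switch the cracked gauge's station over to vent

## Task

The brass pressure gauge has cracked its bezel, so switch its test station to vent: with a fingertip swing the hinged guard over that station's switch at least halfway open, and with the guard still up on the back of the finger push the toggle beneath it all the way over to the far side, towards the gauge. Then draw the finger out so that the guard drops fully shut. Go gently, do not touch the switch of the other station (the one with the dial indicator), and leave the loose things on the bench where they are, unlifted.

Things in the scene. Friction and masses are not known exactly. Their poses are not given: they have to be found in the camera images.
- station_gauge: fixed test station with a brass pressure gauge, bezel cracked, lying face up on its bed (94 mm across, top z 71 mm). Origin on the bench under the toggle's pivot; x runs from switch to instrument, away from the robot at yaw 0; z up. Switch housing x -42..65, y +-55, top z 50 mm; instrument bed x 65..175, y +-55, top z 30 mm. Toggle pivot at (0,0,50) mm
- guard_gauge (a joint): hinged guard of the station holding the brass pressure gauge, rad: 0 shut, 1.2 open (front edge up and back, away from the robot). Steel hood of 3 mm sheet, 100 mm long from the hinge line, 68 wide, 62 inside; top 38 mm above the hinge line; sides and front apron end 8 mm above it. 80 g, lightly sprung (about 1 N at the front edge): falls shut unless held. Lift it along its arc
- guard_gauge_lip (a point): middle of the lower front edge of that guard's apron. With the guard shut it is at x -53.5, z 68 mm in the station's frame: 18 mm above the housing top's level and overhanging the housing's front by 13 mm, so that a slanting fingertip can hook under it. The guard's top has a 14 mm wide slot over the toggle
- guard_gauge_hinge (a point): middle of that guard's hinge line, which is parallel to the station's y at x 45, z 60 mm in its frame, between two 8 mm thick lugs, 68 mm high, at y +-40 mm
- toggle_gauge (a joint): toggle of the station holding the brass pressure gauge, rad: 0 leaning 0.45 rad towards the robot side, 0.9 leaning 0.45 rad to the far side. Steel lever 7 mm thick with a 10 mm ball at its end, 32 mm from pivot to ball centre; about 2 N at the ball moves it; it stays where it is left
- toggle_gauge_tip (a point): centre of the ball on that toggle
- station_dial: fixed test station with a chrome dial indicator lying face up on its bed (56 mm across, top z 63 mm). Origin on the bench under the toggle's pivot; x runs from switch to instrument, away from the robot at yaw 0; z up. Switch housing x -42..65, y +-55, top z 50 mm; instrument bed x 65..175, y +-55, top z 30 mm. Toggle pivot at (0,0,50) mm
- guard_dial (a joint): the same guard on the station holding the dial indicator; to be left shut
- toggle_dial (a joint): the same toggle on the station holding the dial indicator; to be left alone
- ring_large: loose steel ring gauge, 60 mm outside, 36 mm bore, 18 mm high; origin centre of underside
- ring_small: loose steel ring gauge, 40 mm outside, 22 mm bore, 16 mm high; origin centre of underside
- test_weight: loose cast iron test weight with a knob, 60 mm diameter, 62 mm high; origin centre of underside
- adapter: loose brass pipe adapter, 24 mm diameter, 32 mm high; origin centre of underside
- grease_jar: loose amber glass jar with a steel cap, 56 mm diameter, 60 mm high; origin centre of underside
- screwdriver: loose screwdriver lying flat, 170 mm long, wooden handle

How it is judged:
By the outcome, as a careful person would: the job done as asked, in the order asked, and still so for the second after the job is handed in, with the robot touching nothing.
It also fails if it takes over 45 s, if anything falls off the work surface, if the arm or the gripper's body presses on something with over 40 N, if the wrist force passes 120 N, or if a joint passes its speed limit or range.

## Robot

A 7-joint arm with a two-finger parallel gripper is mounted at the origin on the work surface. World frame = base frame: x ahead of the robot, y to its left, z up, the work surface at z = 0. Lengths are in m, angles in rad, forces in N, time in s.
With the tool pointing down it reaches from about 0.425 to 0.925 m from the base axis. Payload 6.8 kg.
Tool frame: the origin (TCP) lies at the very end of the fingers, on their centre line; the grasp point (between the pads) lies manip.grasp_offset behind it (manip.grasp_offset is the distance from the TCP to the grasp point, in m); z points along the fingers, y is the line along which they close (so a half turn about z gives the same grasp; the last joint's range is limited). The gripper opens to 88 mm and grips with 3 to 60 N. Pads are 20 mm wide; open, the fingers measure 115 mm over their backs; the gripper's body (75 mm by 178 mm) begins 61 mm behind the grasp point.
Start: joints at [1.096, 0.477, 0.022, 1.555, -0.011, 1.109, -0.083], TCP at [0.242, -0.63, 0.223] pointing down, gripper open.
Joint ranges: [-2.96, 2.96], [-0.34, 2.1], [-1.41, 1.46], [0.24, 2.44], [-1.37, 4.51], [0.17, 1.92], [-2.96, 2.96]. Speed limits (rad/s): [2.39, 2.39, 3.14, 3.14, 3.14, 3.14, 3.14].

## Interface

Orientations are given as a unit quaternion [w, x, y, z].
In Python, from workcell import manip, capture, camera_model, models gives the robot as it stands.
- The arm moves only by the tool step_arm, never from a script. Its arguments are lists of equal length, an entry for each row: "claw": the opening, from 0 (shut) to 1 (fully open); "offset": the shift along the tool's x, y, z in mm, a list of three; "spin": the turn about the tool's z in degrees. In form: {"claw": [claw, ...], "offset": [[tx, ty, tz], ...], "spin": [spin, ...]}. A call has 1 to 5 rows; each row shifts and turns the commanded pose from where the row before left it, along the tool's axes as they then stand; what a row does not reach is not made up. A row lasts 1/10 s, in which the tool goes at most 50 mm and 8.59 degrees, less where a joint would pass 70% of its speed; a pose out of reach is approached as far as the arm can. A call is refused whole if a number of a shift passes 50 or a number of a turn 8.59, either way. A call with a gripper value outside its range is refused whole. The fingers move at their own pace and stop on an object; "newtons" is the grip in N (left out, the last holds). Time passes only in rows, so rows that do not move let the fingers close. It gives the time, the measured TCP pose, the force, the opening and the grip force at its end, in the units of the state.
- manip.read_state(): the state, without advancing time (a new reading comes with each control period).
- capture(name): name is "side" or "top" or "wrist"; returns the picture (400x640x3 uint8, red, green, blue); there is no depth.
- camera_model(name): a dict with "fov_y" (degrees; the focal length in pixels is half the picture's height over the tangent of half this angle, whatever the lens; pixels are square), "cx", "cy" (the principal point, pixels), "R" (3x3) and "t" (3): a world point X has camera coordinates R X + t; the wrist camera has in their place "tool_from_camera" (4x4, takes a point from camera to tool coordinates, whose origin is the TCP and whose axes are the flange's). Camera axes: x right, y down, z forward; pixel columns grow to the right and rows downward; lengths in m; the calibration is good to about 2 mm. A picture is of the moment at which its call begins: read the wrist's pose just before it. camera_model takes no time and is no camera call.
- manip.job_done(): hands the job in; it is judged then, once.
Trained networks look in the newest picture that a camera, given by its name, has taken for a name from the list of things; names that differ only in an ending like _2 or _b are one class to them, and where a whole thing is asked for, a point or a joint stands for the part that bears it (a point fixed in the world has none). Each returns a list of dicts, best first, with "confidence" (0 to 1); they miss things now and then, are a little off and sometimes report something else, mostly with a low value. They report only what shows in the picture. A call takes as long as a camera call.
- models.find_in(thing, camera): "centre" ([x, y, z] in m, in world coordinates, good to about 4 mm: the middle of the surface that is visible of it).
- models.masks_of(thing, camera): "pixels" (400x640 bool, what is visible of it).
The state is a dict: "clock": time; "q": joint angles; "dq": joint speeds; "tau": joint torques, N m; "ee_pos": TCP position; "tool_rot": TCP orientation; "force": force on the tool from outside, world axes, zero at the start; "torque": the same for the moment, N m; "width": opening from 0.0 (shut) to 1.0 (fully open); "finger_force": force on a finger pad.
Only numpy, scipy, OpenCV 4.12 (cv2) and the standard library are available. Lean on these libraries where they do the work, as an engineer would, in place of code of your own. Each camera call takes 0.05 s, during which the arm holds its last target. There are 200 camera calls.

## Working session

There is one attempt and no reset: what is moved stays moved. The work goes in short steps, Python scripts to look and compute and a tool call to move; the robot and the scene stay as the last step left them, time stands still between calls to the robot, and variables do not carry over. Pictures are saved under pics/ and viewed, at most 10 in all, crops included, and the job is handed in when it is done.

Besides the shell and the picture viewer there is one more tool, called after ">>>" by a JSON object that holds its "name" and its "arguments", one argument or row to a line. step_arm: Moves the arm, as the interface text tells. Its arguments: {"type":"object","properties":{"claw":{"type":"array","items":{"type":"number"}},"offset":{"type":"array","items":{"type":"array","items":{"type":"number"}}},"spin":{"type":"array","items":{"type":"number"}},"newtons":{"type":"number"}},"required":["claw","offset","spin"]}

```bash
mkdir -p pics; ls
python3 - <<'E'
from workcell import manip, capture, camera_model, models
import cv2
for n in ("top","side"):
    p=capture(n); cv2.imwrite(f"pics/{n}0.png",p[:,:,::-1])
    for t in ("station_gauge","guard_gauge","guard_gauge_lip","guard_gauge_hinge","toggle_gauge_tip","station_dial","guard_dial","ring_large","ring_small","test_weight","adapter","grease_jar","screwdriver"):
        print(n,t,[( [round(float(v),3) for v in d["centre"]],round(d["confidence"],2)) for d in models.find_in(t,n)[:2]])
s=manip.read_state();print(s, manip.grasp_offset)
for n in("top","side","wrist"):print(camera_model(n))
E
```

```text
pics
top station_gauge [([0.7, -0.159, 0.066], 0.73)]
top guard_gauge [([0.633, -0.151, 0.097], 0.61)]
top guard_gauge_lip [([0.628, -0.155, 0.102], 0.69)]
top guard_gauge_hinge [([0.632, -0.151, 0.097], 0.67)]
top toggle_gauge_tip []
top station_dial [([0.699, 0.168, 0.046], 0.91)]
top guard_dial [([0.637, 0.158, 0.1], 0.87)]
top ring_large [([0.437, -0.018, 0.018], 0.66)]
top ring_small [([0.514, 0.004, 0.021], 0.6), ([0.632, -0.148, 0.096], 0.5)]
top test_weight [([0.525, -0.404, 0.046], 0.64)]
top adapter [([0.617, 0.002, 0.014], 0.59)]
top grease_jar [([0.693, 0.418, 0.063], 0.58)]
top screwdriver [([0.458, 0.356, 0.023], 0.77)]
side station_gauge [([0.653, -0.135, 0.051], 0.98)]
side guard_gauge [([0.618, -0.143, 0.096], 0.6)]
side guard_gauge_lip [([0.626, -0.137, 0.101], 0.78), ([0.434, -0.017, 0.011], 0.36)]
side guard_gauge_hinge [([0.623, -0.144, 0.095], 0.8)]
side toggle_gauge_tip []
side station_dial [([0.65, 0.196, 0.046], 0.81)]
side guard_dial [([0.632, 0.173, 0.096], 0.56)]
side ring_large [([0.433, -0.017, 0.012], 0.47)]
side ring_small [([0.622, -0.142, 0.097], 0.5
[... 1225 characters left out ...]
27366, 'cx': 324.3282170822167, 'cy': 200.35362043165864, 'R': array([[-0.67893304, -0.7339091 ,  0.02067255],
       [-0.42407711,  0.36901442, -0.82703504],
       [ 0.59934008, -0.57026818, -0.56177013]]), 't': array([0.40219513, 0.27334666, 1.25560995])}
{'fov_y': 67.44410088079415, 'cx': 322.2902968581658, 'cy': 202.68712575790312, 'tool_from_camera': array([[ 7.24744042e-04, -9.53346443e-01, -3.01877516e-01,
         8.35951772e-02],
       [ 9.99999722e-01,  6.37241142e-04,  3.88343809e-04,
        -1.56691120e-04],
       [-1.77857416e-04, -3.01877713e-01,  9.53346639e-01,
        -1.62290741e-01],
       [ 0.00000000e+00,  0.00000000e+00,  0.00000000e+00,
         1.00000000e+00]])}
```

View pics/top0.png

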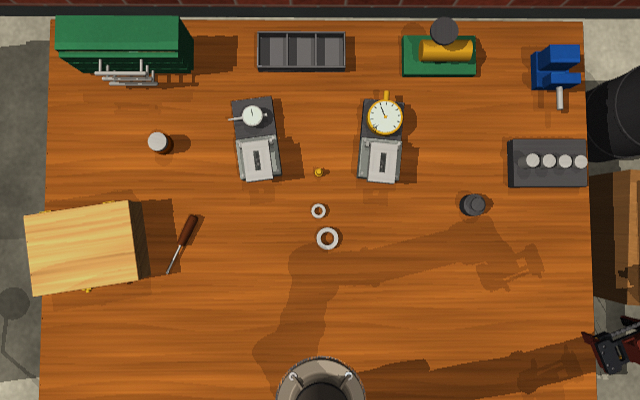

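View pics/side0.png

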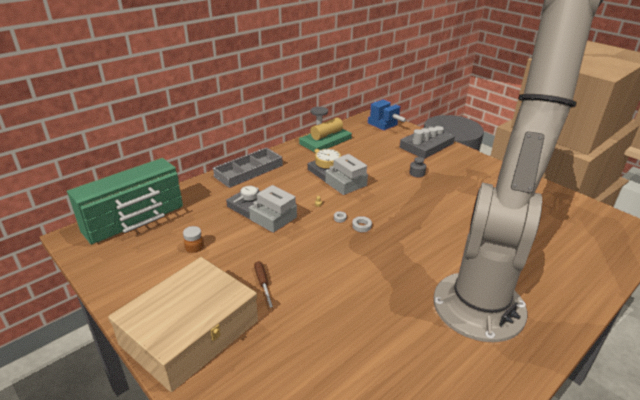

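The top view shows the gauge station's guard at about (382,165) with the gauge at (385,117), and the dial station at (257,155). The side view agrees. Next I'll move above the gauge station for a closer look with the wrist camera.

>>> {"name": "step_arm", "arguments": {
  "claw": [0.23,0.23,0.23,0.23,0.23],
  "offset": [
    [30,-20,-12],
    [38,-25,-12],
    [38,-25,-12],
    [38,-25,-12],
    [38,-25,-12]
  ],
  "spin": [0,0,0,0,0],
  "newtons": 20
}}

```text
clock: 1.9
ee_pos: [0.3698, -0.4513, 0.2833]
tool_rot: [0.0, 0.983, 0.182, 0.0]
force: [0.3, 0.3, 0.2]
width: 0.589
finger_force: 0.0
```

>>> {"name": "step_arm", "arguments": {
  "claw": [0.23,0.23,0.23,0.23,0.23],
  "offset": [
    [38,-25,-5],
    [38,-25,-5],
    [38,-25,-5],
    [38,-25,-5],
    [38,-25,0]
  ],
  "spin": [0,0,0,0,0]
}}

```text
clock: 2.4
ee_pos: [0.5027, -0.2666, 0.3038]
tool_rot: [0.001, 0.983, 0.182, 0.001]
force: [0.5, 0.0, -0.2]
width: 0.232
finger_force: 0.0
```

>>> {"name": "step_arm", "arguments": {
  "claw": [0.23,0.23,0.23,0.23,0.23],
  "offset": [
    [38,-25,0],
    [38,-25,0],
    [38,-25,0],
    [0,0,0],
    [0,0,0]
  ],
  "spin": [7,7,7,0,0]
}}

```text
clock: 2.9
ee_pos: [0.5938, -0.1672, 0.3023]
tool_rot: [-0.0, 1.0, 0.002, -0.0]
force: [-1.1, -1.4, -0.3]
width: 0.229
finger_force: 0.0
```

Run:
```python
from workcell import manip, capture, camera_model, models
import cv2
p=capture("wrist"); cv2.imwrite("pics/w1.png",p[:,:,::-1])
for t in ("station_gauge","guard_gauge","guard_gauge_lip","guard_gauge_hinge","toggle_gauge_tip"):
    print(t,[( [round(float(v),3) for v in d["centre"]],round(d["confidence"],2)) for d in models.find_in(t,"wrist")[:2]])
```

```text
station_gauge []
guard_gauge [([0.639, -0.158, 0.096], 0.57)]
guard_gauge_lip [([0.635, -0.156, 0.091], 0.56)]
guard_gauge_hinge [([0.64, -0.156, 0.097], 0.56), ([0.623, -0.003, 0.013], 0.35)]
toggle_gauge_tip [([0.631, -0.155, 0.074], 0.53)]
```

View pics/w1.png

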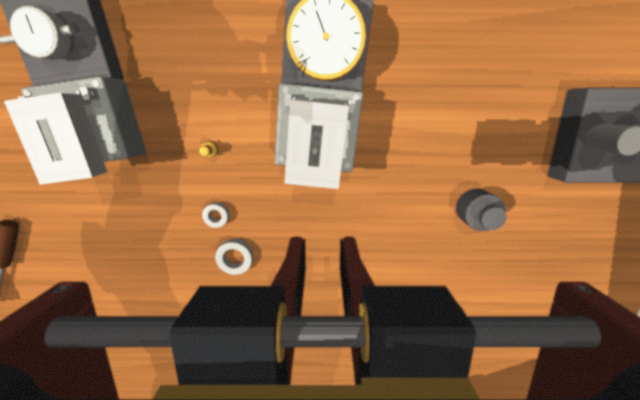

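The gauge guard spans about (285..350, 97..188), its slot is at (316,145), and the fingers are at the bottom centre. I'll enlarge the station to pick corners for a pose fit.

Run:
```python
import cv2
p=cv2.imread("pics/w1.png")[70:200,260:390]; cv2.imwrite("pics/w1c.png",cv2.resize(p,None,fx=4.5,fy=4.5,interpolation=cv2.INTER_CUBIC))
p=cv2.imread("pics/w1.png")[230:400,150:490]; cv2.imwrite("pics/w1f.png",cv2.resize(p,None,fx=2.3,fy=2.3,interpolation=cv2.INTER_CUBIC))
```

```text
(no output)
```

View pics/w1c.png

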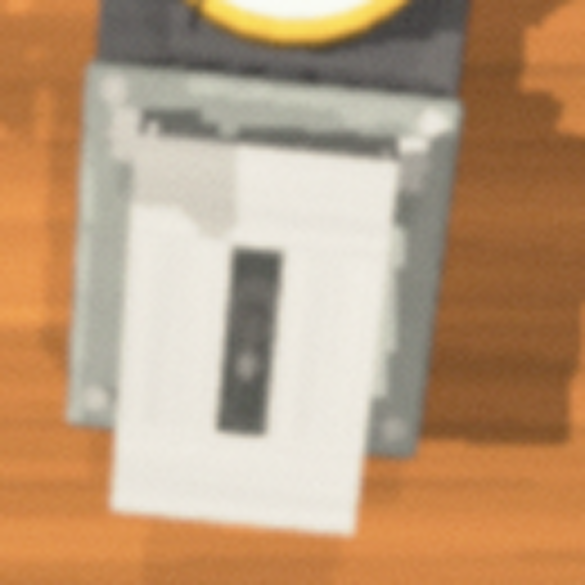

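View pics/w1f.png

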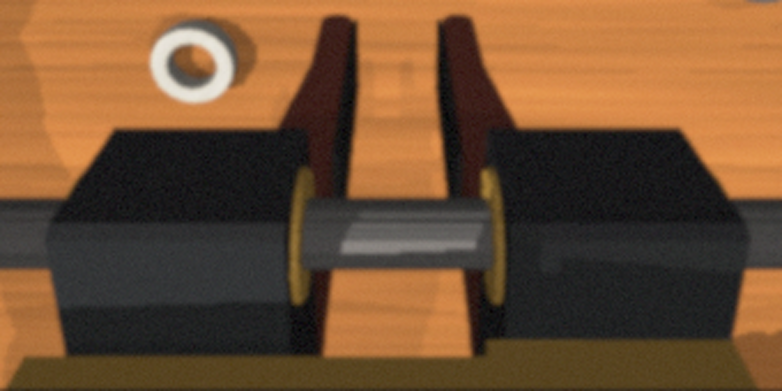

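The crop gives the housing top corners at (90,65), (460,100), (413,455) and (67,420), and the hood's front top corners at (110,510) and (355,535). The fingers are slender and tapered.

```bash
cat > h.py <<'E'
import numpy as np
from workcell import manip, camera_model
from scipy.spatial.transform import Rotation as Ro
def proj(cam,X,st=None):
    c=camera_model(cam); f=200/np.tan(np.radians(c["fov_y"]/2))
    X=np.atleast_2d(X)
    if cam=="wrist":
        q=st["tool_rot"]; T=np.eye(4); T[:3,:3]=Ro.from_quat(np.roll(q,-1)).as_matrix(); T[:3,3]=st["ee_pos"]
        M=np.linalg.inv(T@c["tool_from_camera"]); R,t=M[:3,:3],M[:3,3]
    else: R,t=c["R"],c["t"]
    Y=X@R.T+t
    return Y[:,:2]/Y[:,2:]*f+[c["cx"],c["cy"]]
E
python3 - <<'E'
from h import *
from scipy.optimize import least_squares
st=manip.read_state(); print(st["ee_pos"],st["q"])
L=np.array([[65,55,50],[65,-55,50],[-42,-55,50],[-42,55,50],[-55,34,98],[-55,-34,98]])/1e3
P=np.array([[90,65],[460,100],[413,455],[67,420],[110,510],[355,535]])/4.5+[260,70]-0.4
def W(p):
    c,s=np.cos(p[2]),np.sin(p[2]); return np.c_[L[:,0]*c-L[:,1]*s+p[0],L[:,0]*s+L[:,1]*c+p[1],L[:,2]+p[3]]
for free in (0,1):
    g=lambda p:(proj("wrist",W(np.r_[p[:3],p[3]*free]),st)-P).ravel()
    r=least_squares(g,[.63,-.155,0,0]); print(r.x.round(4),g(r.x).round(1))
p=r.x
# check in top/side views
print(proj("top",W(np.r_[p[:3],0])).round(0).tolist())
E
```

```text
[ 0.59272593 -0.16955983  0.30292998] [ 0.31821381  0.32724842 -0.18361131  1.59403718  0.06288391  1.22586343
 -1.44961324]
[ 0.6374 -0.1613 -0.1011  0.    ] [-1.3 -1.6  1.  -0.3  0.8  1.3 -0.4  1.4  0.4  0.1 -0.4 -0.3]
[ 0.6367 -0.1611 -0.1011 -0.006 ] [-0.7 -0.7  0.3  0.4  0.3  0.9  0.1  1.1  0.8 -0.6 -0.8 -1. ]
[[363.0, 137.0], [404.0, 141.0], [401.0, 181.0], [359.0, 177.0], [369.0, 181.0], [396.0, 184.0]]
```

Station pose: origin (0.637, -0.161), yaw -0.10, and the heights agree. The moves offer no tilt directly. I'll check how the arm behaves at its vertical reach limit, in free space, since a slanted finger would help.

>>> {"name": "step_arm", "arguments": {
  "claw": [0,0,0,0,0],
  "offset": [
    [0,0,-50],
    [0,0,-50],
    [0,0,-50],
    [0,0,-50],
    [0,0,-50]
  ],
  "spin": [0,0,0,0,0]
}}

```text
clock: 3.7
ee_pos: [0.5924, -0.1689, 0.5552]
tool_rot: [0.0, 1.0, -0.0, 0.0]
force: [0.4, 1.1, 1.2]
width: 0.007
finger_force: 0.0
```

>>> {"name": "step_arm", "arguments": {
  "claw": [0,0,0,0,0],
  "offset": [
    [0,0,-50],
    [0,0,-50],
    [0,0,-50],
    [0,0,-50],
    [0,0,-50]
  ],
  "spin": [0,0,0,0,0]
}}

```text
clock: 4.2
ee_pos: [0.5748, -0.166, 0.6761]
tool_rot: [0.012, 0.999, -0.003, 0.041]
force: [1.0, 0.4, 0.0]
width: 0.006
finger_force: 0.0
```

```bash
python3 -c "
from h import *
s=manip.read_state();print(s['q'].round(3),s['ee_pos'].round(3),s['tool_rot'].round(3))"
```

```text
[-0.132  0.264  0.475  0.902 -0.131  1.915 -1.301] [ 0.575 -0.166  0.676] [ 0.012  0.999 -0.003  0.041]
```

The tool leans outwards at the limit (about 5°), which is the slant the job needs. I'll continue a little to see whether it accumulates.

>>> {"name": "step_arm", "arguments": {
  "claw": [0,0,0,0,0],
  "offset": [
    [0,0,-50],
    [0,0,-50],
    [0,0,-50],
    [0,0,-50],
    [0,0,-50]
  ],
  "spin": [0,0,0,0,0]
}}

```text
clock: 4.7
ee_pos: [0.5157, -0.15, 0.7803]
tool_rot: [0.036, 0.99, -0.002, 0.133]
force: [-0.6, 1.1, 0.3]
width: 0.005
finger_force: 0.0
```

>>> {"name": "step_arm", "arguments": {
  "claw": [0,0,0,0,0],
  "offset": [
    [50,0,0],
    [50,0,0],
    [50,0,0],
    [50,0,0],
    [50,0,0]
  ],
  "spin": [0,0,0,0,0]
}}

```text
clock: 5.2
ee_pos: [0.7128, -0.1403, 0.7724]
tool_rot: [0.05, 0.982, -0.001, 0.181]
force: [-0.2, -0.4, 0.8]
width: 0.004
finger_force: 0.0
```

```bash
python3 -c "
from h import *
s=manip.read_state();print(s['q'].round(3),s['ee_pos'].round(3),s['tool_rot'].round(3))"
```

```text
[-0.06   0.489  0.491  0.389 -0.264  1.915 -1.375] [ 0.713 -0.14   0.772] [ 0.05   0.982 -0.001  0.181]
```

The tilt accumulates and persists, now 21.6° leaning outwards. Geometrically that works for both the guard and the toggle. Next I'll write a helper that turns station-frame fingertip targets into tool-frame shifts.

```bash
cat >> h.py <<'E'
ORG=np.array([.637,-.161,0]); YAW=-.101; XS=np.array([np.cos(YAW),np.sin(YAW),0]); YS=np.array([-np.sin(YAW),np.cos(YAW),0])
def go(*Ts,spin=0):
    "shifts (mm, tool axes) taking the front corner of the tip through station points (x,y,z mm)"
    s=manip.read_state(); R=Ro.from_quat(np.roll(s["tool_rot"],-1))*Ro.from_euler("z",spin,degrees=True); R=R.as_matrix()
    S=np.c_[XS,YS,[0,0,1]]; A=S.T@R
    cur=S.T@(s["ee_pos"]-ORG)*1e3+10*A[:,0]
    print("t",round(s["clock"],2),"tip",cur.round(1),"tool x,y,z in station:",A.T.round(3).tolist(),"F",(S.T@s["force"]).round(1),"q",s["q"].round(2))
    for T in Ts:
        print(T,"shift",(A.T@(np.array(T)-cur)).round(1),"norm",np.linalg.norm(np.array(T)-cur).round()); cur=np.array(T)
E
python3 -c "
from h import *
go((-100,0,200),(-85,0,61),spin=6.3)"
```

```text
t 5.2 tip [ 82.6  28.3 776.1] tool x,y,z in station: [[0.931, 0.0, 0.364], [-0.022, -0.998, 0.057], [0.364, -0.062, -0.929]] F [-0.2 -0.4  0.8] q [-0.06  0.49  0.49  0.39 -0.26  1.92 -1.38]
(-100, 0, 200) shift [-380.    -0.8  470.7] norm 605.0
(-85, 0, 61) shift [-36.7  -8.3 134.7] norm 140.0
```

>>> {"name": "step_arm", "arguments": {
  "claw": [0,0,0,0,0],
  "offset": [
    [0,0,10],
    [-27,0,34],
    [-27,0,34],
    [-27,0,34],
    [-27,0,34]
  ],
  "spin": [6.3,0,0,0,0]
}}

```text
clock: 5.7
ee_pos: [0.6661, -0.1439, 0.608]
tool_rot: [0.039, 0.981, -0.056, 0.184]
force: [1.3, 0.3, -0.3]
width: 0.006
finger_force: 0.0
```

>>> {"name": "step_arm", "arguments": {
  "claw": [0,0,0,0,0],
  "offset": [
    [-27,0,34],
    [-27,0,34],
    [-27,0,34],
    [-27,0,34],
    [-27,0,34]
  ],
  "spin": [0,0,0,0,0]
}}

```text
clock: 6.2
ee_pos: [0.6017, -0.1478, 0.4011]
tool_rot: [0.039, 0.981, -0.056, 0.184]
force: [0.6, 0.5, -0.1]
width: 0.006
finger_force: 0.0
```

>>> {"name": "step_arm", "arguments": {
  "claw": [0,0,0,0,0],
  "offset": [
    [-27,0,34],
    [-27,0,34],
    [-27,0,34],
    [-27,0,34],
    [-20,0,20]
  ],
  "spin": [0,0,0,0,0]
}}

```text
clock: 6.7
ee_pos: [0.5374, -0.1507, 0.208]
tool_rot: [0.04, 0.981, -0.057, 0.182]
force: [-0.5, -0.3, -0.0]
width: 0.006
finger_force: 0.0
```

```bash
python3 -c "
from h import *
go((-85,0,61))"
```

```text
t 6.7 tip [-9.080e+01  2.000e-01  2.116e+02] tool x,y,z in station: [[0.932, -0.003, 0.362], [-0.025, -0.998, 0.057], [0.361, -0.062, -0.93]] F [-0.4 -0.3 -0. ] q [-0.31  0.12  0.48  2.17 -0.03  0.49 -1.5 ]
(-85, 0, 61) shift [-49.1  -8.6 142.3] norm 151.0
```

>>> {"name": "step_arm", "arguments": {
  "claw": [0,0,0,0,0],
  "offset": [
    [-12,-2,35],
    [-12,-2,35],
    [-12,-2,35],
    [-13,-2,37],
    [0,0,0]
  ],
  "spin": [0,0,0,0,0]
}}

```text
clock: 7.2
ee_pos: [0.543, -0.1476, 0.0828]
tool_rot: [0.033, 0.982, -0.056, 0.179]
force: [-0.4, 0.3, 0.3]
width: 0.005
finger_force: 0.0
```

Run:
```python
from h import *
from workcell import capture
import cv2
go((-60,0,60),(-53,0,60.6),(-48.5,0,80),(-41,0,99),(-30,0,116),(-20,0,127))
cv2.imwrite("pics/w2.png",capture("wrist")[:,:,::-1])
```

```text
t 7.2 tip [-85.6   3.8  86.3] tool x,y,z in station: [[0.935, -0.004, 0.356], [-0.021, -0.999, 0.045], [0.355, -0.05, -0.933]] F [-0.5  0.3  0.3] q [-0.18  0.37  0.37  2.25 -0.49  0.2  -1.08]
(-60, 0, 60) shift [14.5  2.1 33.9] norm 37.0
(-53, 0, 60.6) shift [ 6.8 -0.1  1.9] norm 7.0
(-48.5, 0, 80) shift [ 11.1   0.8 -16.5] norm 20.0
(-41, 0, 99) shift [ 13.8   0.7 -15.1] norm 20.0
(-30, 0, 116) shift [ 16.3   0.5 -12. ] norm 20.0
(-20, 0, 127) shift [13.3  0.3 -6.7] norm 15.0
```

View pics/w2.png

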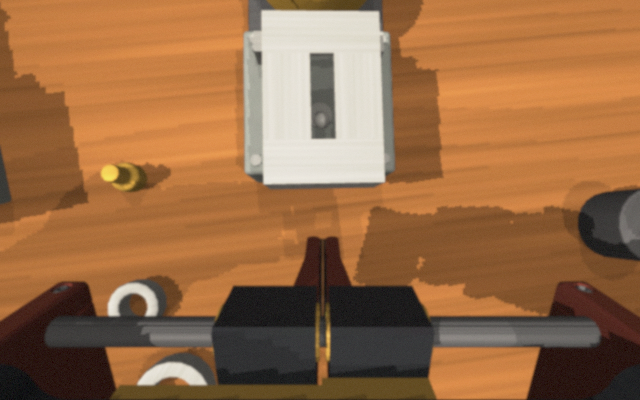

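The closed fingertips at (322,240) line up with the guard's slot (322,95) and the apron's front edge (row 185) is straight ahead. Now I'll go down in front of the lip.

>>> {"name": "step_arm", "arguments": {
  "claw": [0,0,0,0,0],
  "offset": [
    [10,1,4],
    [3,1,14],
    [0,0,14],
    [0,0,0]
  ],
  "spin": [0,0,0,0]
}}

```text
invalid input
```

```bash
python3 -c "
from h import *
go((-60,0,60),(-53,0,60.6),(-48.5,0,80),(-41,0,99),(-30,0,116),(-20,0,127))"
```

```text
t 7.25 tip [-84.5   3.6  88. ] tool x,y,z in station: [[0.934, -0.003, 0.358], [-0.021, -0.999, 0.046], [0.358, -0.05, -0.932]] F [-0.9 -0.1  0.5] q [-0.18  0.37  0.37  2.25 -0.48  0.2  -1.08]
(-60, 0, 60) shift [12.8  1.8 35. ] norm 37.0
(-53, 0, 60.6) shift [ 6.8 -0.1  1.9] norm 7.0
(-48.5, 0, 80) shift [ 11.2   0.8 -16.5] norm 20.0
(-41, 0, 99) shift [ 13.8   0.7 -15. ] norm 20.0
(-30, 0, 116) shift [ 16.4   0.5 -11.9] norm 20.0
(-20, 0, 127) shift [13.3  0.3 -6.7] norm 15.0
```

>>> {"name": "step_arm", "arguments": {
  "claw": [0,0,0,0,0],
  "offset": [
    [10,1,4],
    [3,1,14],
    [0,0,14],
    [0,0,0],
    [0,0,0]
  ],
  "spin": [0,0,0,0,0]
}}

```text
clock: 7.75
ee_pos: [0.5689, -0.1534, 0.0612]
tool_rot: [0.033, 0.981, -0.055, 0.183]
force: [-1.0, 0.1, 0.2]
width: 0.004
finger_force: 0.0
```

```bash
python3 -c "
from h import *
go((-60,0,60),(-53,0,60.6),(-48.5,0,80),(-41,0,99),(-30,0,116),(-20,0,127))"
```

```text
t 7.75 tip [-59.2   0.6  64.8] tool x,y,z in station: [[0.932, -0.002, 0.362], [-0.02, -0.999, 0.046], [0.361, -0.05, -0.931]] F [-1.   0.   0.2] q [-0.11  0.44  0.3   2.2  -0.57  0.17 -1.  ]
(-60, 0, 60) shift [-2.5  0.4  4.2] norm 5.0
(-53, 0, 60.6) shift [ 6.7 -0.1  2. ] norm 7.0
(-48.5, 0, 80) shift [ 11.2   0.8 -16.4] norm 20.0
(-41, 0, 99) shift [ 13.9   0.7 -15. ] norm 20.0
(-30, 0, 116) shift [ 16.4   0.6 -11.9] norm 20.0
(-20, 0, 127) shift [13.3  0.3 -6.6] norm 15.0
```

>>> {"name": "step_arm", "arguments": {
  "claw": [0,0,0,0,0],
  "offset": [
    [-2,0.3,4],
    [3,0,1],
    [4,0,1.5],
    [0,0,0],
    [0,0,0]
  ],
  "spin": [0,0,0,0,0]
}}

```text
clock: 8.25
ee_pos: [0.5752, -0.1543, 0.0561]
tool_rot: [0.033, 0.981, -0.055, 0.182]
force: [-0.3, -0.2, -0.6]
width: 0.005
finger_force: 0.0
```

```bash
python3 -c "
from h import *
go((-48.5,0,80),(-41,0,99),(-30,0,116),(-20,0,127))"
```

```text
t 8.25 tip [-52.8   0.4  59.7] tool x,y,z in station: [[0.933, -0.002, 0.361], [-0.019, -0.999, 0.045], [0.36, -0.049, -0.932]] F [-0.3 -0.3 -0.6] q [-0.15  0.47  0.35  2.19 -0.72  0.18 -0.85]
(-48.5, 0, 80) shift [ 11.4   1.2 -17.4] norm 21.0
(-41, 0, 99) shift [ 13.8   0.7 -15. ] norm 20.0
(-30, 0, 116) shift [ 16.4   0.6 -11.9] norm 20.0
(-20, 0, 127) shift [13.3  0.3 -6.6] norm 15.0
```

>>> {"name": "step_arm", "arguments": {
  "claw": [0,0,0,0,0],
  "offset": [
    [3,0,1],
    [5.5,0.5,-8.5],
    [6,0.5,-8.5],
    [7,0.4,-7.5],
    [0,0,0]
  ],
  "spin": [0,0,0,0,0]
}}

```text
clock: 8.75
ee_pos: [0.5843, -0.1555, 0.085]
tool_rot: [0.033, 0.982, -0.055, 0.18]
force: [-5.7, 1.6, 1.5]
width: 0.005
finger_force: 2.9
```

Run:
```python
from h import *
from workcell import capture
import cv2
go((-41,0,99),(-30,0,116),(-20,0,127))
p=capture("side")[120:220,270:420]; q=capture("wrist")[0:300,160:480]
a=cv2.resize(p,(480,320),interpolation=cv2.INTER_CUBIC); b=cv2.resize(q,(320,320))
cv2.imwrite("pics/c3.png",cv2.hconcat([a,b])[:,:,::-1])
```

```text
t 8.75 tip [-43.6   0.2  88.6] tool x,y,z in station: [[0.934, -0.002, 0.356], [-0.019, -0.999, 0.044], [0.356, -0.048, -0.933]] F [-5.9  1.   1.5] q [-0.25  0.44  0.48  2.16 -0.67  0.27 -0.91]
(-41, 0, 99) shift [ 6.2  0.6 -8.8] norm 11.0
(-30, 0, 116) shift [ 16.3   0.5 -11.9] norm 20.0
(-20, 0, 127) shift [13.3  0.3 -6.7] norm 15.0
```

View pics/c3.png

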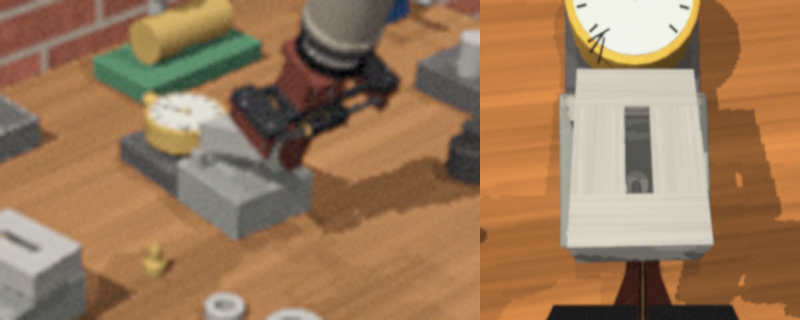

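The side view shows the guard swung partly up on the finger. The wrist view shows the hood over the fingertip, with the toggle in the slot. I'll continue along the arc.

>>> {"name": "step_arm", "arguments": {
  "claw": [0,0,0,0,0],
  "offset": [
    [6,0.5,-9],
    [8,0.3,-6],
    [8,0.3,-6],
    [6.5,0.2,-3.5],
    [6.5,0.2,-3.5]
  ],
  "spin": [0,0,0,0,0]
}}

```text
clock: 9.35
ee_pos: [0.6097, -0.1583, 0.1249]
tool_rot: [0.033, 0.981, -0.055, 0.182]
force: [0.5, 0.6, -0.7]
width: 0.007
finger_force: 0.3
```

Run:
```python
from h import *
from workcell import capture
import cv2
go((-24,0,105),(-24,0,77),(11,0,77))
p=capture("side")[120:220,270:420]; q=capture("wrist")[0:300,160:480]
a=cv2.resize(p,(480,320),interpolation=cv2.INTER_CUBIC); b=cv2.resize(q,(320,320))
cv2.imwrite("pics/c4.png",cv2.hconcat([a,b])[:,:,::-1])
```

```text
t 9.35 tip [-18.2  -0.  128.5] tool x,y,z in station: [[0.933, -0.001, 0.361], [-0.019, -0.999, 0.045], [0.36, -0.049, -0.932]] F [ 0.4  0.6 -0.7] q [-0.35  0.42  0.6   2.09 -0.59  0.38 -0.99]
(-24, 0, 105) shift [-13.9  -1.   19.8] norm 24.0
(-24, 0, 77) shift [-10.1  -1.3  26.1] norm 28.0
(11, 0, 77) shift [32.6 -0.7 12.6] norm 35.0
```

View pics/c4.png

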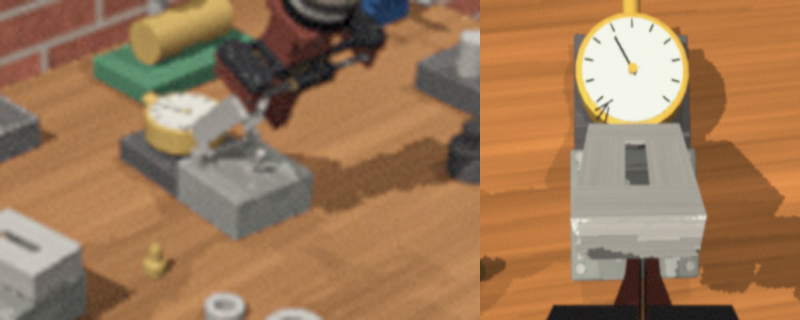

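The guard is well past halfway up, at about 0.75 rad, and resting on the finger. Next I'll slide the fingertip down in front of the toggle.

>>> {"name": "step_arm", "arguments": {
  "claw": [0,0,0,0,0],
  "offset": [
    [-5.6,-0.6,11.6],
    [-5.6,-0.6,11.6],
    [-5.6,-0.6,11.6],
    [-5.6,-0.6,11.6],
    [0,0,0]
  ],
  "spin": [0,0,0,0,0]
}}

```text
clock: 9.95
ee_pos: [0.603, -0.1575, 0.0708]
tool_rot: [0.033, 0.982, -0.055, 0.18]
force: [1.1, 0.3, -1.0]
width: 0.004
finger_force: 0.3
```

```bash
python3 -c "
from h import *
go((-17,0,77),(0,0,78),(12,0,77))"
```

```text
t 9.95 tip [-24.8  -0.   74.4] tool x,y,z in station: [[0.934, -0.002, 0.357], [-0.02, -0.999, 0.045], [0.356, -0.049, -0.933]] F [ 1.   0.4 -1. ] q [-0.22  0.48  0.44  2.12 -0.7   0.26 -0.89]
(-17, 0, 77) shift [ 8.3 -0.   0.3] norm 8.0
(0, 0, 78) shift [16.2 -0.3  5.1] norm 17.0
(12, 0, 77) shift [10.9 -0.3  5.2] norm 12.0
```

Now I'll push the toggle over gently.

>>> {"name": "step_arm", "arguments": {
  "claw": [0,0,0,0,0],
  "offset": [
    [8,0,0.5],
    [8,0,2.5],
    [8,-0.3,2.5],
    [5.5,-0.2,2.5],
    [5.5,-0.2,2.5]
  ],
  "spin": [0,0,0,0,0]
}}

```text
clock: 10.45
ee_pos: [0.64, -0.1609, 0.075]
tool_rot: [0.033, 0.982, -0.055, 0.18]
force: [-23.9, 4.8, 21.5]
width: 0.009
finger_force: 14.0
```

Run:
```python
from h import *
from workcell import capture
import cv2
go((14,0,77))
p=capture("side")[120:220,270:420]; q=capture("wrist")[0:300,160:480]
a=cv2.resize(p,(480,320),interpolation=cv2.INTER_CUBIC); b=cv2.resize(q,(320,320))
cv2.imwrite("pics/c5.png",cv2.hconcat([a,b])[:,:,::-1])
```

```text
t 10.45 tip [12.3  0.4 78.6] tool x,y,z in station: [[0.934, -0.002, 0.357], [-0.019, -0.999, 0.044], [0.357, -0.048, -0.933]] F [-24.3   2.4  21.5] q [-0.24  0.53  0.47  2.04 -0.69  0.31 -0.92]
(14, 0, 77) shift [1.  0.3 2.1] norm 2.0
```

View pics/c5.png

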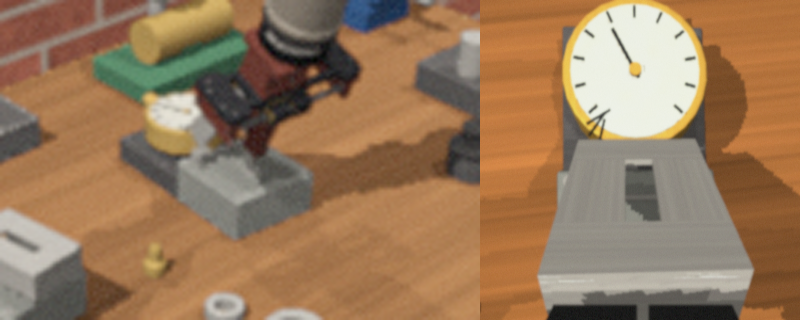

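The guard is held high, and a force of about 24 N at the end suggests the toggle is on its stop. I'll back off slightly and check.

>>> {"name": "step_arm", "arguments": {
  "claw": [0,0,0,0,0],
  "offset": [
    [-3,0,-1],
    [0,0,0]
  ],
  "spin": [0,0]
}}

```text
invalid input
```

Run:
```python
from h import *
from workcell import capture, models
go((9,0,77))
for c in ("wrist","side","top"):
    capture(c)
    for d in models.find_in("toggle_gauge_tip",c)[:2]:
        v=np.array(d["centre"])-ORG; print(c,round(d["confidence"],2),(v@XS*1e3).round(1),(v@YS*1e3).round(1),(v[2]*1e3).round(1))
go()
```

```text
t 10.55 tip [11.8  0.5 78.5] tool x,y,z in station: [[0.934, -0.002, 0.357], [-0.019, -0.999, 0.044], [0.356, -0.048, -0.933]] F [-12.1   1.2   9.9] q [-0.24  0.53  0.47  2.04 -0.69  0.32 -0.92]
(9, 0, 77) shift [-3.1  0.4  0.4] norm 3.0
t 10.85 tip [11.6  0.6 78.5] tool x,y,z in station: [[0.934, -0.002, 0.357], [-0.019, -0.999, 0.044], [0.356, -0.048, -0.933]] F [-11.8  -0.4   7.7] q [-0.24  0.53  0.47  2.04 -0.69  0.31 -0.92]
```

>>> {"name": "step_arm", "arguments": {
  "claw": [0,0,0,0,0],
  "offset": [
    [-3,0,-1],
    [0,0,0],
    [0,0,0],
    [0,0,0],
    [0,0,0]
  ],
  "spin": [0,0,0,0,0]
}}

```text
clock: 11.35
ee_pos: [0.638, -0.1607, 0.0754]
tool_rot: [0.033, 0.981, -0.055, 0.182]
force: [-2.3, 2.0, 1.2]
width: 0.0
finger_force: 1.5
```

```bash
python3 -c "
from h import *
go((-25,0,78),(-50,0,80),(-90,0,80))"
```

```text
t 11.35 tip [10.3  0.4 79. ] tool x,y,z in station: [[0.933, -0.002, 0.36], [-0.019, -0.999, 0.045], [0.359, -0.049, -0.932]] F [-2.5  1.8  1.2] q [-0.23  0.53  0.47  2.05 -0.69  0.31 -0.92]
(-25, 0, 78) shift [-33.2   1.  -11.8] norm 35.0
(-50, 0, 80) shift [-22.6   0.6 -10.9] norm 25.0
(-90, 0, 80) shift [-37.3   0.8 -14.4] norm 40.0
```

Contact force is near zero with the tip at x = 10 mm, where the ball sits on its far stop. Drawing out.

>>> {"name": "step_arm", "arguments": {
  "claw": [0,0,0,0,0],
  "offset": [
    [-8.3,0.2,-3],
    [-8.3,0.2,-3],
    [-8.3,0.2,-3],
    [-8.3,0.2,-3],
    [-9,0.2,0.7]
  ],
  "spin": [0,0,0,0,0]
}}

```text
clock: 11.85
ee_pos: [0.5938, -0.1569, 0.071]
tool_rot: [0.033, 0.981, -0.055, 0.182]
force: [0.0, 0.7, -0.4]
width: 0.006
finger_force: 0.1
```

>>> {"name": "step_arm", "arguments": {
  "claw": [0,0,0,0,0],
  "offset": [
    [-9,0.2,0.7],
    [-9,0.2,0.7],
    [-11,0.2,-4],
    [-11,0.2,-4],
    [-11,0.2,-4]
  ],
  "spin": [0,0,0,0,0]
}}

```text
clock: 12.35
ee_pos: [0.5422, -0.1522, 0.0622]
tool_rot: [0.033, 0.981, -0.055, 0.181]
force: [-0.9, 0.5, 0.2]
width: 0.006
finger_force: 0.0
```

>>> {"name": "step_arm", "arguments": {
  "claw": [0,0,0,0,0],
  "offset": [
    [-5,0,-15],
    [-5,0,-25],
    [-5,0,-30],
    [0,0,-30],
    [0,0,0]
  ],
  "spin": [0,0,0,0,0]
}}

```text
clock: 12.85
ee_pos: [0.4956, -0.1408, 0.15]
tool_rot: [0.032, 0.981, -0.054, 0.184]
force: [-0.1, -0.3, 0.7]
width: 0.002
finger_force: 0.0
```

Run:
```python
from h import *
from workcell import capture
import cv2
go()
s=manip.read_state(); P=lambda *v: proj("wrist",ORG+v[0]*XS/1e3+v[1]*YS/1e3+np.array([0,0,v[2]/1e3]),s)[0].round(0)
w=capture("wrist"); print("ball far",P(13.9,0,79),"near",P(-13.9,0,79),"hood front",P(-55,34,98),P(-55,-34,98))
p=capture("side")[120:220,270:420]; q=w[0:250,200:440]
a=cv2.resize(p,(330,330),interpolation=cv2.INTER_CUBIC); b=cv2.resize(q,None,fx=1.9,fy=1.9,interpolation=cv2.INTER_CUBIC)[:330]
b=cv2.resize(q,(456,475),interpolation=cv2.INTER_CUBIC); a=cv2.copyMakeBorder(a,0,145,0,0,cv2.BORDER_CONSTANT)
cv2.imwrite("pics/c6.png",cv2.hconcat([a,b])[:,:,::-1])
```

```text
t 12.85 tip [-133.4    5.9  153.6] tool x,y,z in station: [[0.932, 0.001, 0.364], [-0.017, -0.999, 0.044], [0.363, -0.047, -0.93]] F [-0.  -0.3  0.7] q [-0.69  0.21  0.94  2.33 -0.49  0.35 -1.03]
ball far [323.  64.] near [323.  95.] hood front [282. 135.] [368. 135.]
```

View pics/c6.png

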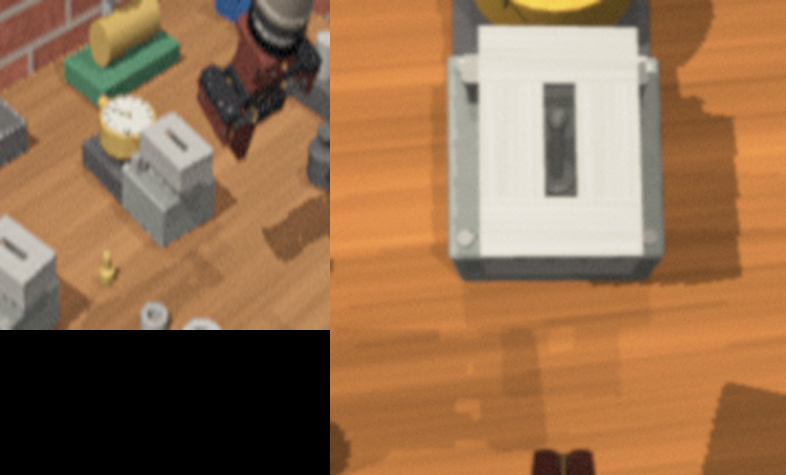

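The guard is shut: its front edge is at row 134, and 135 was predicted. The ball shows through the slot at about (321,62), matching the far-side prediction of (323,64). The adapter and rings look undisturbed.

```bash
python3 -c "
from workcell import manip
print(manip.job_done())"
```

```text
the job is handed in; nothing more can be done
None
```

The job is handed in: the gauge station's toggle is over to the far side (vent), its guard has dropped shut, and I left the dial station's switch and the loose things alone.

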